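Re-tension the cam clamp on a quilter's slanted ruler board

ROBOT

A 7-joint arm with a two-finger parallel gripper is mounted at the origin on the work surface. World frame = base frame: x ahead of the robot, y to its left, z up, the work surface at z = 0. Lengths are in mm, angles in degrees, forces in N, time in s.
With the tool pointing down it reaches from about 400 to 850 mm from the base axis. Payload 4.5 kg.
Tool frame: the origin (TCP) lies between the finger pads; the fingertips stand 8 mm ahead of it and the grasp point (between the pads) lies 11 mm behind it; z points along the fingers, x is the direction in which the jaws open and shut, and the axes are right-handed (so a half turn about z gives the same grasp; the last joint's range is limited). The gripper opens to 85 mm and grips with 20 to 120 N. Pads are 22 mm wide; open, the fingers measure 114 mm over their backs; the gripper's body (76 mm by 85 mm) begins 54 mm behind the grasp point. The pads swing forward as they close: fully open they stand 13 mm farther back than shut.
Start: joints at [68.973, 39.483, -11.15, 89.685, 9.013, 51.709, -12.324], TCP at [243.877, -575.48, 239.317] pointing down, gripper open.
Joint ranges: [-172.22, 172.22], [-26.19, 119.32], [-84.43, 86.54], [7.71, 146.69], [-57.33, 237.33], [2.42, 119.75], [-152.13, 152.13]. Speed limits (degrees/s): [147.25, 147.25, 180, 180, 180, 180, 180].

INTERFACE

Orientations are given as a 3x3 rotation matrix whose columns are the frame's x, y, z axes.
In Python, from cell import r gives the robot as it stands. The module is installed in compiled form; this text tells all that it offers. Calls block until the motion is done:
- r.goto(position, orientation): joint-space move of the TCP to a pose.
- r.move_straight(position, ori=None, feed=150): straight line of the TCP; ori=None keeps the orientation; feed is the mean speed in mm/s.
- r.move_j(angles): joint-space move.
- r.grip(opening, f_grip=None): finger opening in mm; f_grip is the grip in N (None keeps the last); returns when the fingers have stopped.
- r.dwell(seconds).
- r.ik(position, orientation): joint angles nearest the present ones, or None.
- r.sense(): the state.
- r.snapshot(name): name is "scene" or "top" or "wrist"; returns a dict with "color" (480x640x3 uint8, red, green, blue), "intrinsics" (3x3 intrinsics, pixels), "k1" (the pictures are not rectified: a ray, as slopes to the right and down, at radius r is drawn at 1 + k1 r^2 times it, then the intrinsics apply), "view" (4x4, takes a point from world to camera coordinates); the wrist camera has in their place "tool_from_camera" (4x4, takes a point from camera to tool coordinates, whose origin is the TCP and whose axes are the tool frame's). Camera axes: x right, y up, looking along -z (the intrinsics and any distortion apply to the point x, -y, -z); pixel columns grow to the right and rows downward; lengths in mm; the calibration is good to about 2 mm. A picture is of the moment at which its call begins: read the wrist's pose just before it. There is no depth.
A pose or a line that the arm cannot do raises r.PlanningError and nothing moves.
- r.job_done(): hands the job in, once; it reports no verdict.
The state is a dict: "time": time; "joint_positions": joint angles; "joint_velocities": joint speeds; "joint_torque": joint torques, N m; "eef_pos": TCP position; "ee_rot": TCP orientation; "contact_force": force on the tool from outside, world axes, zero at the start; "wrist_torque": the same for the moment, N m; "width": finger opening in mm.
Only numpy, scipy, OpenCV 4.12 (cv2) and the standard library are available. Lean on these libraries where they do the work, as an engineer would, in place of code of your own. Each camera call takes 0.05 s, during which the arm holds its last target.

TASK

The clamp that holds the quilting ruler on the slanted board is set too loose. Flip its red cam lever fully open, turn the brass wing nut clockwise until its white pointer end lines up with the green mark, then flip the lever fully shut again and let go. Leave the mug, the thread spool and the jar as they stand.

Things in the scene. Friction and masses are not known exactly. Their poses are not given: they have to be found in the camera images.
- board_face (a point): Point on the white face of the slanted board, under the wing nut. x points up the slope (away from the robot), y to the board's left, z out of the face. The board is fixed, 300 mm wide (y), from x=-120 to +140 mm, sloping 30 degrees: z leans 30 degrees from vertical towards the robot.
- nut_axis (a point): Fixed point on the wing nut's axis at the height to grip it, 44 mm above the board's face; axes as point board_face. Along the board's middle lies an aluminium clamp strap 30 mm wide, x=-85 to +100 mm, top 17 mm above the face, with a black dial disc, radius 40 mm, 19 mm above the face, round the nut; both rise 4 mm when the lever is open.
- nut_grip (a point): Same point, turning with the brass wing nut. The wing is a flat upright bar 42 mm long (x), 10 mm thick (y), 30 mm high: 12 mm above this point, 18 mm below. Its -x end is white: the pointer. The shut lever's 10 mm wide arm lies 11 mm above the wing, so the nut can be taken, from along its axis, only with the lever open.
- nut (a joint): Angle of the wing nut, rad; grows clockwise as seen from above the board. At 0 the white pointer points straight down the slope (board -x); stops at -1.1 and +1.1. Starts between -0.9 and -0.2. The green mark on the dial is at 0.6: 0.6 rad from down-slope towards the board's +y. Friction of 0.06 N m keeps it where it is left.
- lever_hinge (a point): Fixed point on the cam lever's hinge, 85 mm up the slope from the nut axis, 70 mm above the board's face (26 mm above point nut_axis); axes as point board_face; the hinge runs along y. Two aluminium cheeks flank it, 52 mm wide overall, 28 mm along the slope, 84 mm high above the face.
- lever_grip (a point): Centre of the lever's red handle end, 135 mm along the lever from the hinge and, when shut, 2 mm farther from the board than the hinge. The handle is 45 mm long, 16 mm wide (along the hinge, y), 13 mm thick; a steel arm 10 mm wide joins it to the hinge. Shut, it points down the slope over the strap, 48 mm of free height beneath.
- lever (a joint): Angle of the cam lever, rad: 0 fully shut (parallel to the board, handle down the slope), growing as the handle is lifted and swung over up the slope, to 2.2 fully open (handle about straight up). The cam is stiff: it stays where it is left, and 1 to 4 N at the handle move it.
- mug_center (a point): Centre of a blue ceramic mug, 76 mm across, 95 mm high, standing on the table; bystander.
- spool_center (a point): Centre of a blue thread spool, 52 mm across, 70 mm high, standing on the table; bystander.
- jar_center (a point): Centre of an amber glass jar with a steel cap, 72 mm across, 90 mm high, standing on the table; bystander.

How it is judged:
By the outcome, as a careful person would: the job done as asked, in the order asked, and still so for the second after the job is handed in, with the robot touching nothing.
It also fails if it takes over 72 s, if anything falls off the work surface, if the arm or the gripper's body presses on something with over 40 N, if the wrist force passes 120 N, or if a joint passes its speed limit or range.

## Working session

There is one attempt and no reset: what is moved stays moved. The work goes in short steps, each a Python script; the robot and the scene stay as the last script left them, time stands still between calls to the robot, and variables do not carry over. Pictures are saved under pics/ and viewed, and the job is handed in when it is done.

```bash
mkdir -p pics; ls
python3 - <<'E'
from cell import r
import cv2
s=r.sense(); print(s['time'],s['eef_pos'],s['width'])
for n in ("scene","top"):
    d=r.snapshot(n); cv2.imwrite(f"pics/{n}0.png",d["color"][:,:,::-1])
    print(n,d["intrinsics"],d["k1"],d["view"])
E
```

```text
pics
0.0 [ 243.55872624 -574.86988348  238.44241984] 85.5611489987286
scene [[529.97120395   0.         326.45229051]
 [  0.         529.97120395 239.4052174 ]
 [  0.           0.           1.        ]] -0.1295934412810921 [[ 5.00383546e-01  8.65748833e-01 -9.76038714e-03 -2.92925261e+02]
 [-6.66178908e-01  3.92188137e-01  6.34345432e-01  3.02361489e+02]
 [ 5.53011726e-01 -3.10913853e-01  7.72988103e-01 -1.39840675e+03]
 [ 0.00000000e+00  0.00000000e+00  0.00000000e+00  1.00000000e+00]]
top [[564.2767187    0.         323.70541267]
 [  0.         564.2767187  236.10638533]
 [  0.           0.           1.        ]] 0.01129425605119355 [[-5.97409393e-03 -9.99973615e-01  4.13268265e-03  1.40044708e+01]
 [ 9.90746734e-01 -5.35848999e-03  1.35617827e-01 -6.05771146e+02]
 [-1.35592104e-01  4.90463548e-03  9.90752606e-01 -1.18835728e+03]
 [ 0.00000000e+00  0.00000000e+00  0.00000000e+00  1.00000000e+00]]
```

View pics/scene0.png

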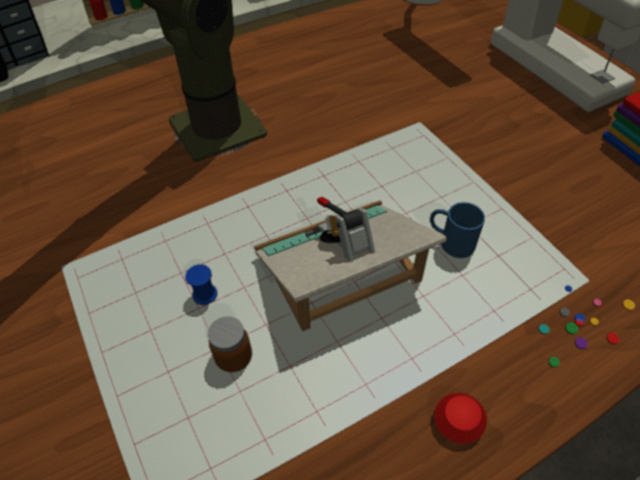

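View pics/top0.png

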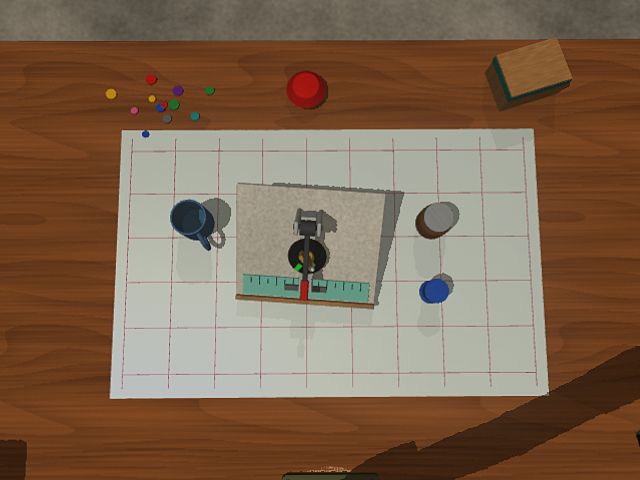

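Run:
```python
import cv2
a=cv2.imread("pics/top0.png")[170:320,220:420]; cv2.imwrite("pics/topc.png",cv2.resize(a,None,fx=4,fy=4,interpolation=cv2.INTER_CUBIC))
a=cv2.imread("pics/scene0.png")[185:335,250:450]; cv2.imwrite("pics/scenec.png",cv2.resize(a,None,fx=4,fy=4,interpolation=cv2.INTER_CUBIC))
```

```text
(no output)
```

View pics/topc.png

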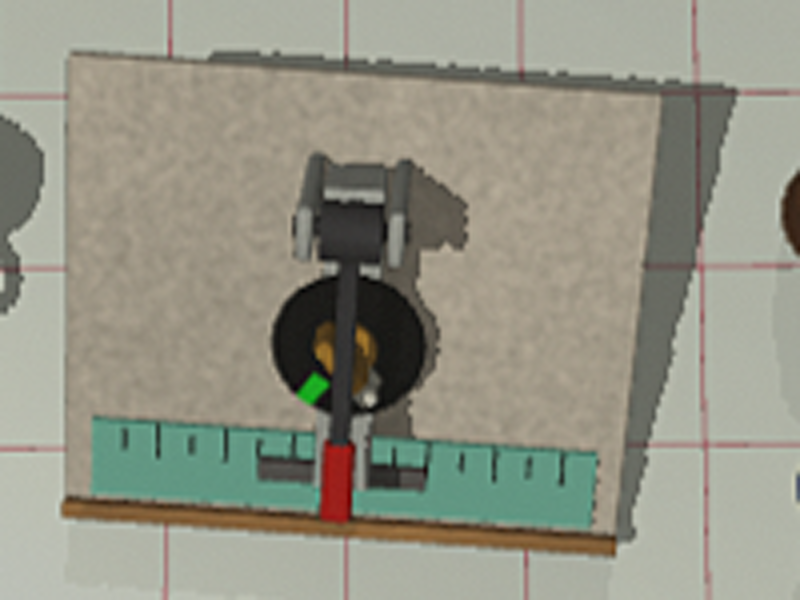

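View pics/scenec.png

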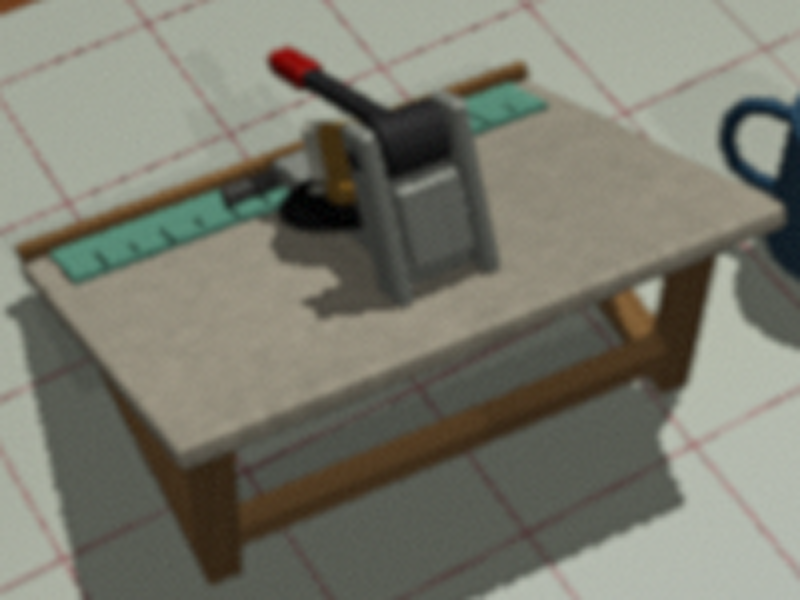

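```bash
cat > h.py <<'E'
import numpy as np, cv2
from scipy.optimize import least_squares
from scipy.spatial.transform import Rotation as Ro
T=dict(K=np.array([[564.2767187,0,323.70541267],[0,564.2767187,236.10638533],[0,0,1]]),k1=0.01129425605119355,V=np.array([[-5.97409393e-03,-9.99973615e-01,4.13268265e-03,1.40044708e+01],[9.90746734e-01,-5.35848999e-03,1.35617827e-01,-6.05771146e+02],[-1.35592104e-01,4.90463548e-03,9.90752606e-01,-1.18835728e+03],[0,0,0,1]]))
S=dict(K=np.array([[529.97120395,0,326.45229051],[0,529.97120395,239.4052174],[0,0,1]]),k1=-0.1295934412810921,V=np.array([[5.00383546e-01,8.65748833e-01,-9.76038714e-03,-2.92925261e+02],[-6.66178908e-01,3.92188137e-01,6.34345432e-01,3.02361489e+02],[5.53011726e-01,-3.10913853e-01,7.72988103e-01,-1.39840675e+03],[0,0,0,1]]))
def proj(C,p):
    p=np.atleast_2d(p); c=p@C['V'][:3,:3].T+C['V'][:3,3]
    s=np.c_[c[:,0],-c[:,1]]/-c[:,2:3]
    s=s*(1+C['k1']*(s**2).sum(1,keepdims=True))
    return s@C['K'][:2,:2].T+C['K'][:2,2]
def board(yaw): # columns x up slope, y left, z out of face
    return Ro.from_euler('z',yaw).as_matrix()@Ro.from_euler('y',-np.pi/6).as_matrix()
E
cat > fit.py <<'E'
from h import *
t=lambda u,v:((u+.5)/4-.5+220,(v+.5)/4-.5+170)
s=lambda u,v:((u+.5)/4-.5+250,(v+.5)/4-.5+185)
O=[(T,(140,150,0),t(70,54)),(T,(140,-150,0),t(660,95)),(T,(0,0,19),t(349,343)),(T,(-72.5,0,75),t(335,521)),(T,(-27.5,0,78),t(341,444)),
(S,(140,-150,0),s(184,460)),(S,(140,150,0),s(783,210)),(S,(-120,-150,0),s(25,262)),(S,(-72.5,0,72),s(275,56))]
def f(q):
    R=board(q[3]); return np.concatenate([proj(C,R@np.array(b)+q[:3])[0]-np.array(p) for C,b,p in O])
o=least_squares(f,[560,50,120,0],x_scale=[100,100,100,.1],loss='soft_l1')
print(o.x,np.degrees(o.x[3])); print(f(o.x).reshape(-1,2).round(1))
E
python3 fit.py
```

```text
[ 5.66981281e+02  4.54715331e+01  7.96997401e+01 -7.24158569e-02] -4.149122968604217
[[-1.   0.3]
 [ 0.6 -0.1]
 [-0.1  0.4]
 [ 0.1 -0.3]
 [-0.5 -0.2]
 [-1.5 -0.9]
 [ 0.6 -0.4]
 [-1.5  1. ]
 [ 1.2  2.3]]
```

```bash
cat >> h.py <<'E'
BF=np.array([566.98,45.47,79.70]); YAW=-0.0724
RB=board(YAW)
def W(b): return RB@np.array(b,float)+BF
def lev(th,r=135,off=2): # point on lever, board coords
    return np.array([85-r*np.cos(th)+off*np.sin(th),0,70+r*np.sin(th)+off*np.cos(th)])
def ori(al,sgn=1): # tool z in vertical plane, al deg from down toward +x ; tool x = sgn*board y
    a=np.radians(al); z=Ro.from_euler('z',YAW).as_matrix()@np.array([np.sin(a),0,-np.cos(a)])
    x=sgn*RB[:,1]; return np.c_[x,np.cross(z,x),z]
def nori(th,sgn=1): # nut grip: tool z=-bz, tool x = across wing at nut angle th
    z=-RB[:,2]; x=sgn*(RB@np.array([np.sin(th),np.cos(th),0])); return np.c_[x,np.cross(z,x),z]
def tcp(b,R,back=0): return W(b)+R[:,2]*(11-back)
E
python3 - <<'E'
from h import *
from cell import r
for sg in (1,-1):
  for th,al,back in ((0,30,120),(0,30,0),(.5,25,0),(1,15,0),(1.5,5,0),(2.2,0,0),(2.2,-10,0),(2.2,0,100),(0,45,0)):
    R=ori(al,sg); q=r.ik(tcp(lev(th),R,back),R); print(sg,th,al,back,None if q is None else np.round(q))
  for th in (-.9,-.3,.6):
   for b in (0,120):
    R=nori(th,sg); q=r.ik(tcp((0,0,48),R,b),R); print('nut',sg,th,b,None if q is None else np.round(q))
t=lambda u,v:((u+.5)/4-.5+220,(v+.5)/4-.5+170)
print('ptr',t(370,392))
for th in (-.2,-.3,-.4,-.5,-.6,-.8): print(th,proj(T,W((-21*np.cos(th),21*np.sin(th),54))))
E
```

```text
1 0 30 120 None
1 0 30 0 [ 19.  65. -72. 144. 113.  79. -44.]
1 0.5 25 0 [ 22.  50. -72. 140. 100.  61. -35.]
1 1 15 0 [  8.  28. -33. 125.  54.  27.  17.]
1 1.5 5 0 [ 20.  34. -51. 105.  36.  53.  39.]
1 2.2 0 0 [ 19.  43. -55.  84.  36.  72.  46.]
1 2.2 -10 0 [ 18.  49. -56.  74.  33.  85.  50.]
1 2.2 0 100 [ 19.  38. -55.  74.  31.  83.  52.]
1 0 45 0 None
nut 1 -0.9 0 [ 23.  64. -72. 135. 112.  73.  20.]
nut 1 -0.9 120 [ 23.  44. -72. 140. 100.  59.  17.]
nut 1 -0.3 0 [ 23.  64. -72. 135. 112.  73. -15.]
nut 1 -0.3 120 [ 23.  44. -72. 140. 100.  59. -18.]
nut 1 0.6 0 [ 23.  64. -72. 135. 112.  73. -66.]
nut 1 0.6 120 [ 23.  44. -72. 140. 100.  59. -69.]
-1 0 30 120 None
-1 0 30 0 [  2.  50. -35. 145. 133.  54. 113.]
-1 0.5 25 0 [-11.  34. -11. 142. 139.  25. 109.]
-1 1 15 0 [-24.  27.  14. 127. -10.  13. -97.]
-1 1.5 5 0 [  -9.   27.   -3.  107.    4.   41. -108.]
-1 2.2 0 0 [  -7.   35.   -3.   85.    2.   59. -104.]
-1 2.2 -10 0 [  -6.   40.   -1.   75.   -1.   74. -101.]
-1 2.2 0 100 [  -3.   31.   -9.   75.    5.   74. -107.]
-1 0 45 0 None
nut -1 -0.9 0 [-16.  46.   1. 137. 163.  33. 139.]
nut -1 -0.9 120 [-27.  30.  13. 142. 168.  20. 132.]
nut -1 -0.3 0 [ -8.  46. -11. 137. 149.  35. 119.]
nut -1 -0.3 120 [-19.  29.   1. 142. 150.  22. 115.]
nut -1 0.6 0 [ 13.  53. -47. 135. 122.  53.  99.]
nut -1 0.6 120 [  4.  32. -35. 141. 117.  35.  96.]
ptr (312.125, 267.625)
-0.2 [[307.33393994 272.1770941 ]]
-0.3 [[308.34765295 272.0133437 ]]
-0.4 [[309.33613843 271.75845052]]
-0.5 [[310.28968883 271.41484622]]
-0.6 [[311.19891656 270.98582012]]
-0.8 [[312.84898028 269.88877677]]
```

Run:
```python
from h import *
from cell import r
for sg in (1,-1):
 for al in (0,10):
  for th,back in ((0,120),(0,60),(0,0),(.5,0),(1,0),(1.5,0),(2.2,0),(2.2,90)):
    R=ori(al,sg); q=r.ik(tcp(lev(th),R,back),R); print(sg,al,th,back,None if q is None else np.round(q))
```

```text
1 0 0 120 [ 19.  37. -49. 112.  38.  48.  34.]
1 0 0 60 [ 15.  42. -44. 116.  45.  41.  28.]
1 0 0 0 [ 10.  47. -36. 118.  52.  32.  22.]
1 0 0.5 0 [ 15.  41. -44. 118.  45.  40.  27.]
1 0 1 0 [ 19.  37. -50. 112.  37.  49.  35.]
1 0 1.5 0 [ 22.  37. -54. 101.  35.  60.  41.]
1 0 2.2 0 [ 19.  43. -55.  84.  36.  72.  46.]
1 0 2.2 90 [ 19.  39. -55.  75.  32.  82.  51.]
1 10 0 120 [ 13.  31. -41. 124.  50.  32.  20.]
1 10 0 60 [ -3.  35. -17. 127.  53.  16.  19.]
1 10 0 0 [  1.  43. -23. 128.  85.  19. -12.]
1 10 0.5 0 [ -2.  34. -18. 128.  53.  17.  19.]
1 10 1 0 [ 15.  31. -43. 120.  47.  35.  25.]
1 10 1.5 0 [ 18.  31. -47. 110.  39.  45.  36.]
1 10 2.2 0 [ 18.  37. -48.  94.  39.  56.  43.]
1 10 2.2 90 [ 22.  32. -55.  88.  34.  67.  47.]
-1 0 0 120 [ -12.   31.    1.  114.   -1.   36. -104.]
-1 0 0 60 [-14.  37.   5. 117.  -6.  26. -99.]
-1 0 0 0 [-14.  43.   4. 120. -10.  18. -96.]
-1 0 0.5 0 [-15.  35.   5. 120.  -6.  25. -99.]
-1 0 1 0 [ -12.   30.    1.  113.   -1.   37. -105.]
-1 0 1.5 0 [  -8.   29.   -3.  102.    2.   49. -106.]
-1 0 2.2 0 [  -7.   35.   -3.   85.    2.   59. -104.]
-1 0 2.2 90 [  -3.   32.   -8.   76.    5.   72. -106.]
-1 10 0 120 [ -21.   27.   10.  126.   -6.   18. -101.]
-1 10 0 60 [-20.  35.   9. 128. -16.   9. -91.]
-1 10 0 0 None
-1 10 0.5 0 [-20.  34.  10. 129. -16.   9. -91.]
-1 10 1 0 [ -19.   27.    8.  122.   -3.   22. -103.]
-1 10 1.5 0 [ -11.   25.   -1.  111.    6.   34. -110.]
-1 10 2.2 0 [  -8.   31.   -2.   95.    5.   44. -107.]
-1 10 2.2 90 [  -1.   25.  -14.   89.   11.   57. -112.]
```

```bash
cat >> h.py <<'E'
def wristcam(r,name):
    s=r.sense(); d=r.snapshot("wrist")
    M=np.eye(4); M[:3,:3]=s['ee_rot']; M[:3,3]=s['eef_pos']
    V=np.linalg.inv(M@np.array(d['tool_from_camera']))
    cv2.imwrite(f"pics/{name}.png",d['color'][:,:,::-1])
    C=dict(K=np.array(d['intrinsics']),k1=d['k1'],V=V)
    import pickle; pickle.dump(C,open(f"pics/{name}.pkl","wb"))
    return C
E
python3 - <<'E'
from h import *
from cell import r
R=ori(0); r.goto(tcp(lev(0),R,120),R)
C=wristcam(r,"w1"); s=r.sense(); print(s['time'],s['eef_pos'],tcp(lev(0),R,120),s['joint_positions'])
for b in ((0,0,19),lev(0),lev(0,157.5),lev(0,112.5)): print(proj(C,W(b)))
E
```

```text
2.5417 [488.12009844  50.04903008 225.89837135] [487.88647815  51.20639743 226.05382907] [ 18.84857049  37.4899418  -49.21197501 112.16011316  38.25508449
  48.1606617   34.20524497]
[[320.35101873 323.75506224]]
[[320.40716037 242.72786393]]
[[320.31858317 209.21291109]]
[[320.4980854  277.58907891]]
```

View pics/w1.png

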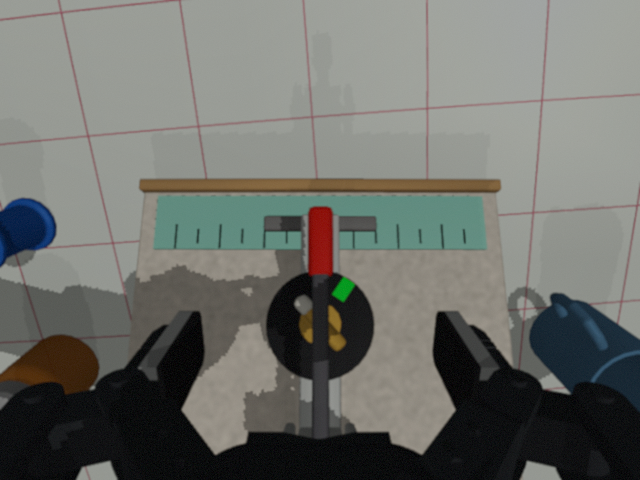

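Run:
```python
from h import *
from cell import r
R=ori(0)
r.move_straight(tcp(lev(0),R,0),R,feed=100)
s=r.sense(); print(s['time'],s['eef_pos']-tcp(lev(0),R),s['contact_force'])
r.grip(10,25); s=r.sense(); print(s['width'],s['contact_force'])
wristcam(r,"w2")
for th in (.17,.34):
    r.move_straight(tcp(lev(th),R),R,feed=80); s=r.sense(); print(th,s['time'],s['eef_pos']-tcp(lev(th),R),s['contact_force'],s['width'])
wristcam(r,"w3")
```

```text
3.8917 [0.31445183 0.15251515 0.42856879] [-0.00238931  0.1094165   0.43314227]
15.37950693661943 [0.91417619 0.02957421 0.87074113]
0.17 5.0083 [-0.56467762 -0.02958655  0.57661503] [-1.69060409  0.36417997  0.52854952] 16.003938150070457
0.34 5.4417 [-0.51132395 -0.03517993  0.13746933] [-3.64185088 -0.01987566  0.036408  ] 15.26761857700776
```

View pics/w3.png

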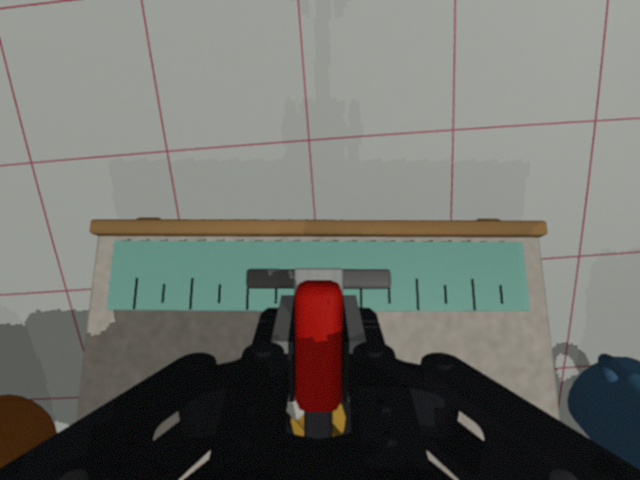

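Run:
```python
from h import *
from cell import r
R=ori(0)
for th in np.r_[np.arange(.51,2.2,.17),2.2,2.23]:
    r.move_straight(tcp(lev(th),R),R,feed=100); s=r.sense(); f=s['contact_force']; print(round(th,2),round(s['time'],2),(s['eef_pos']-tcp(lev(th),R)).round(1),f.round(1),round(s['width'],1))
    if np.linalg.norm(f)>25: break
wristcam(r,"w4")
d=r.snapshot("scene"); cv2.imwrite("pics/s2.png",cv2.resize(d["color"][100:340,200:520,::-1],None,fx=2.5,fy=2.5))
```

```text
0.51 5.88 [-0.5 -0.1 -0.1] [-4.2  1.7  2. ] 15.7
0.68 6.26 [-0.3 -0.1 -0.1] [-4.9  0.3  1.7] 15.5
0.85 6.64 [ 0.1 -0.1  0.1] [-3.4  0.4  2.6] 15.9
1.02 7.03 [ 0.3 -0.1  0.1] [-4.4 -0.6  4.4] 15.8
1.19 7.41 [ 0.5 -0.2  0.1] [-3.1 -0.9  5.1] 15.8
1.36 7.79 [ 0.5 -0.2  0.1] [-2.  -1.4  3.9] 15.5
1.53 8.18 [ 0.6 -0.3 -0. ] [-0.7 -2.2  1.9] 15.3
1.7 8.56 [ 0.5 -0.3 -0.1] [ 0.3 -1.7 -1. ] 15.6
1.87 8.94 [ 0.3 -0.4 -0.3] [ 1.5 -2.5 -2.3] 15.5
2.04 9.32 [ 0.2 -0.4 -0.3] [ 1.6 -3.  -3.9] 15.5
2.2 9.69 [ 0.1 -0.5 -0.3] [-0.4 -3.9 -4.9] 15.8
2.23 9.94 [-0.7 -0.3 -0.2] [-2.2 -4.4 -2.9] 15.7
```

View pics/s2.png

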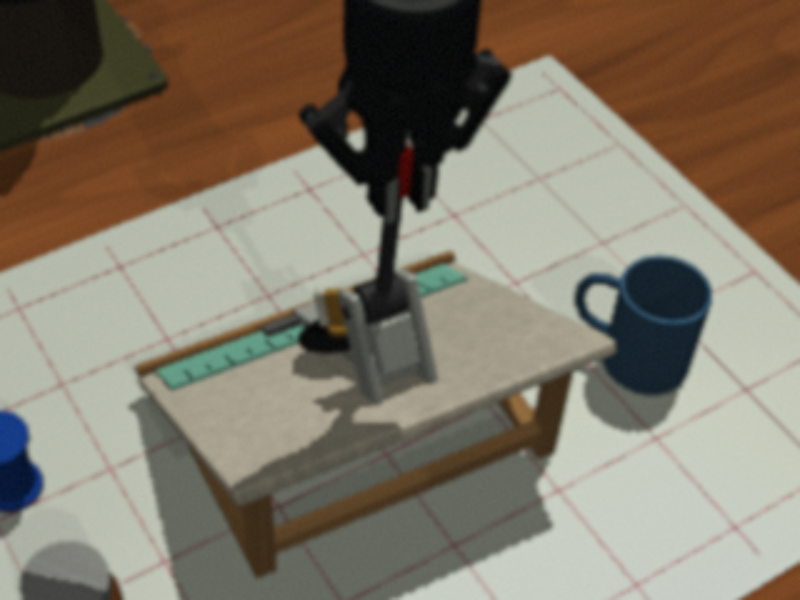

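Run:
```python
from h import *
from cell import r
R=ori(0)
for th in (2.26,2.30,2.34):
    r.move_straight(tcp(lev(th),R),R,feed=60); s=r.sense(); f=s['contact_force']; print(round(th,2),round(s['time'],2),(s['eef_pos']-tcp(lev(th),R)).round(1),f.round(1),round(s['width'],1))
    if np.linalg.norm(f)>15: break
r.dwell(.2); p=s['eef_pos']-11*R[:,2]-BF; b=RB.T@p; print(b, np.arctan2(b[2]-70,85-b[0]))
print(r.sense()['contact_force'])
```

```text
2.26 10.29 [-2.6 -0.2  0.1] [-9.3 -4.9  2.4] 15.4
2.3 10.54 [-6.7  0.2  0.7] [-22.   -6.5  12. ] 15.4
[171.00974425  -0.2870108  173.27577205] 2.265229378955543
[-22.30322119  -7.38434456  10.60160296]
```

Run:
```python
from h import *
from cell import r
R=ori(0)
r.move_straight(tcp(lev(2.27),R),R,feed=60); print(r.sense()['contact_force'])
r.grip(60)
p=r.sense()['eef_pos']; r.move_straight(p+[0,0,80],R,feed=200)
print(r.sense()['contact_force'],r.sense()['time'])
r.move_straight(p+[-150,0,60],R,feed=250)
Rn=nori(-.7)
P=tcp((0,0,48),Rn,90); q=r.ik(P,Rn); print(q)
r.goto(P,Rn); print(r.sense()['time'],r.sense()['eef_pos']-P)
C=wristcam(r,"w5")
for b in ((0,0,23),(0,0,60)): print(proj(C,W(b)))
d=r.snapshot("scene"); cv2.imwrite("pics/s3.png",cv2.resize(d["color"][100:340,200:520,::-1],None,fx=2.5,fy=2.5))
```

```text
[-10.14254086  -5.6637024    1.63015365]
[-0.43195534 -0.14508876  0.75371525] 12.0333
[ 10.48090041  38.84476973 -45.92097534 139.72329591 114.67466444
  43.88290805  -6.55532685]
14.1833 [1.13566137 0.15826276 0.17149657]
[[318.01978243 244.00761532]]
[[317.90612469 264.61043821]]
```

View pics/w5.png

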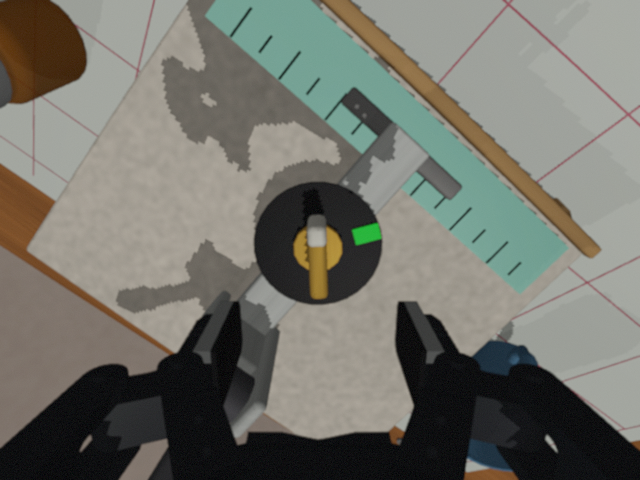

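View pics/s3.png

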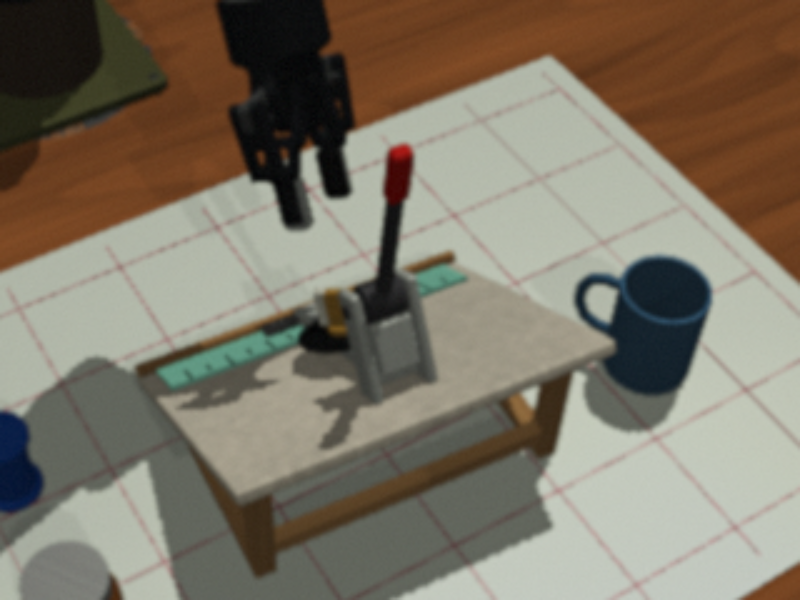

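Run:
```python
from h import *
import pickle
C=pickle.load(open("pics/w5.pkl","rb"))
for z in (56,60):
 for th in (-.65,-.7,-.75): print(z,th,proj(C,[W((-21*np.cos(th),21*np.sin(th),z)),W((21*np.cos(th),-21*np.sin(th),z))]).round(1).tolist())
print('mark',proj(C,W((-33*np.cos(.6),33*np.sin(.6),23))))
a=cv2.imread("pics/w5.png")[170:320,240:400]; cv2.imwrite("pics/w5c.png",cv2.resize(a,None,fx=4,fy=4,interpolation=cv2.INTER_CUBIC))
```

```text
56 -0.65 [[319.8, 225.2], [316.1, 296.9]]
56 -0.7 [[317.9, 225.2], [318.0, 296.9]]
56 -0.75 [[315.9, 225.2], [319.8, 296.8]]
60 -0.65 [[319.9, 227.2], [316.1, 299.9]]
60 -0.7 [[317.9, 227.1], [318.0, 300.0]]
60 -0.75 [[315.9, 227.2], [319.8, 299.9]]
mark [[368.96866887 230.48440996]]
```

View pics/w5c.png

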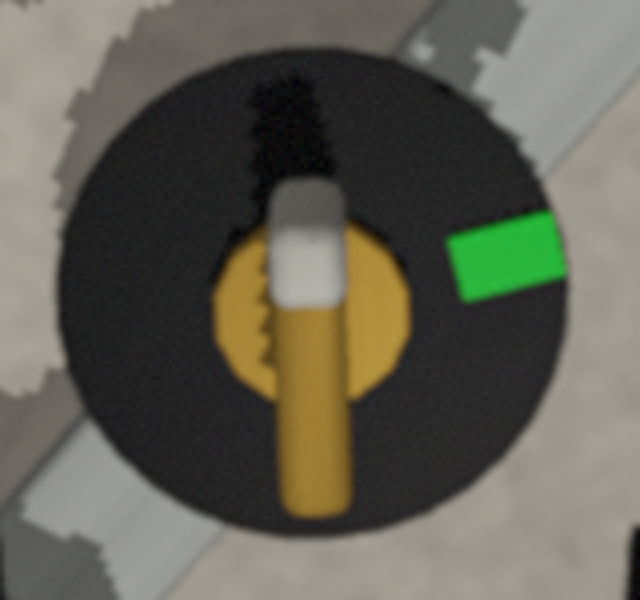

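Run:
```python
from h import *
from cell import r
th=-.727; Rn=nori(th)
r.grip(45)
r.move_straight(tcp((0,0,48.5),Rn,40),Rn,feed=150)
r.move_straight(tcp((0,0,48.5),Rn),Rn,feed=60)
s=r.sense(); print(s['time'],s['contact_force'],s['eef_pos']-tcp((0,0,48.5),Rn))
r.grip(8,30); s=r.sense(); print(s['width'],s['contact_force'],s['wrist_torque'])
C=wristcam(r,"w6")
```

```text
15.8833 [-0.32174139 -0.40526292  0.23908384] [-0.16651877  0.0781224  -0.05602198]
27.179632171880822 [-1.96633531 -1.77487993  5.80034965] [-0.40990031  0.17152651 -0.24325837]
```

View pics/w6.png

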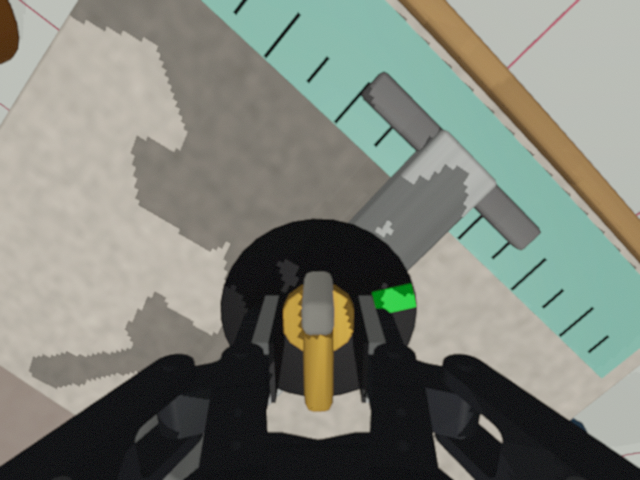

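Run:
```python
from h import *
from cell import r
for i in range(3):
    s=r.sense(); print(s['time'],s['width'],s['contact_force'].round(2),s['wrist_torque'].round(2)); r.dwell(.3)
```

```text
16.2417 27.37534073158764 [-1.85 -1.48  5.51] [-0.43  0.18 -0.26]
16.5417 27.232997318904925 [-2.25 -1.84  6.21] [-0.4   0.13 -0.24]
16.8417 27.212331593917618 [-2.2  -0.94  5.26] [-0.36  0.14 -0.19]
```

Run:
```python
from h import *
from cell import r
th=-.727; Rn=nori(th)
r.grip(40)
r.move_straight(tcp((0,0,55),Rn),Rn,feed=60)
s=r.sense(); print(s['time'],s['contact_force'],s['eef_pos']-tcp((0,0,55),Rn))
r.grip(8,30); s=r.sense(); print(s['width'],s['contact_force'],s['wrist_torque'])
C=wristcam(r,"w7")
for z in (56,60):print(proj(C,[W((-21*np.cos(th),21*np.sin(th),z)),W((21*np.cos(th),-21*np.sin(th),z))]).round(1).tolist())
```

```text
17.6833 [-0.25112072 -0.33573069  0.17988982] [-0.12154412  0.20464365  0.39009648]
9.426452216791244 [-1.05461653 -2.00323335  5.00897727] [-0.44177504  0.16015592 -0.18113375]
[[318.5, 290.5], [318.4, 394.7]]
[[318.5, 295.5], [318.4, 402.0]]
```

View pics/w7.png

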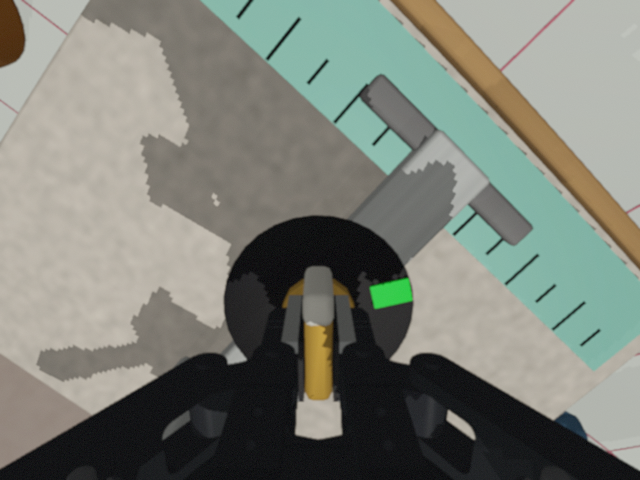

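Run:
```python
from h import *
from cell import r
th=-.727; Rn=nori(th)
r.move_straight(tcp((0,0,56.5),Rn),Rn,feed=40)
s=r.sense(); print(s['time'],s['width'],s['contact_force'].round(1)); q0=np.array(s['joint_positions']); print(q0)
for f in (.25,.5,.75,1):
    q=q0.copy(); q[6]-=np.degrees(1.327)*f
    r.move_j(q); s=r.sense(); x=RB.T@s['ee_rot'][:,0]
    print(round(s['time'],2),'ang',np.arctan2(x[0],x[1]),s['contact_force'].round(1),s['wrist_torque'].round(2),round(s['width'],1))
C=wristcam(r,"w8")
```

```text
18.3583 9.04634693820004 [ 6.2 -1.2 -9.2]
[ 10.52805591  50.41560093 -43.66971842 135.9077005  123.29411637
  50.04141651  -7.31897526]
18.77 ang -0.39583171606653694 [ 1.1 -0.3  0.2] [-0.03  0.39 -0.12] 9.2
19.19 ang -0.06571643926776692 [ 0.6 -0.5 -1.1] [ 0.13  0.46 -0.03] 9.3
19.61 ang 0.26539015359343904 [ 1.4  1.3 -1.9] [0.37 0.44 0.03] 9.4
20.02 ang 0.5968811484465117 [ 2.5  1.8 -3.2] [0.6  0.4  0.21] 9.3
```

View pics/w8.png

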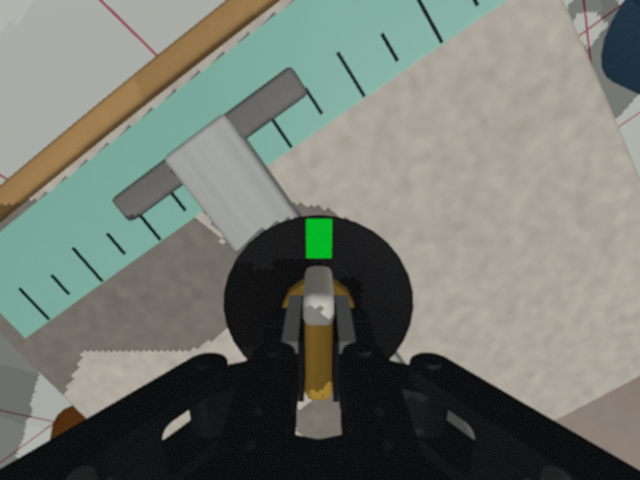

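Run:
```python
from h import *
from cell import r
r.grip(40)
s=r.sense(); R=s['ee_rot']; p=s['eef_pos']
r.move_straight(p-90*R[:,2],R,feed=150)
print(r.sense()['time'],r.sense()['contact_force'])
C=wristcam(r,"w9")
for th in (.55,.6,.65): print(th,proj(C,[W((-21*np.cos(th),21*np.sin(th),58)),W((21*np.cos(th),-21*np.sin(th),58))]).round(1).tolist())
a=cv2.imread("pics/w9.png")[170:320,240:400]; cv2.imwrite("pics/w9c.png",cv2.resize(a,None,fx=4,fy=4,interpolation=cv2.INTER_CUBIC))
```

```text
21.225 [-0.03814785 -0.05555466 -1.09139256]
0.55 [[318.5, 221.9], [322.2, 292.1]]
0.6 [[320.4, 221.9], [320.4, 292.2]]
0.65 [[322.3, 221.9], [318.6, 292.1]]
```

View pics/w9c.png

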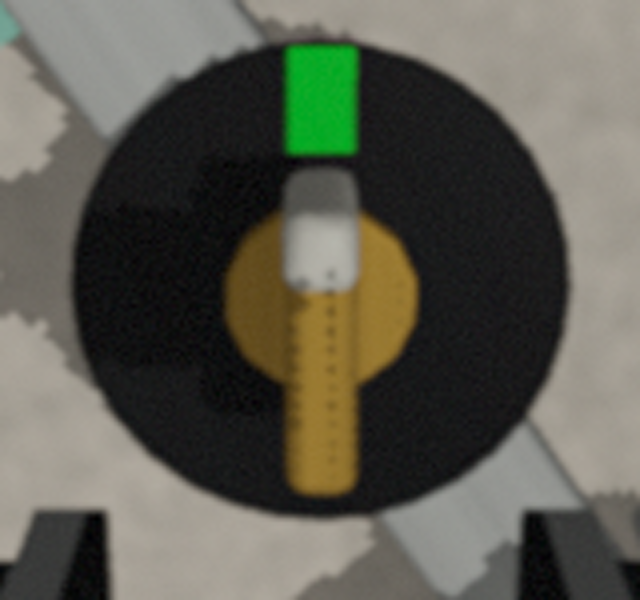

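Run:
```python
from h import *
from cell import r
R=ori(0); L=lev(2.23)
s=r.sense(); p=s['eef_pos']; 
P=tcp(L,R,80)
r.move_straight(p-60*s['ee_rot'][:,2],s['ee_rot'],feed=200)
print(r.ik(P+[-150,0,0],R))
r.goto(P+[-150,0,0],R)
r.grip(50)
r.move_straight(P,R,feed=200)
print(r.sense()['time'],r.sense()['joint_positions'].round())
C=wristcam(r,"w10"); print(proj(C,W(lev(2.23,157.5))))
```

```text
[ 29.79104994  27.76154289 -63.16442261  99.81913944  26.4329909
  69.0163246   45.30644729]
24.6917 [ 19.  40. -57.  75.  33.  81.  50.]
[[317.80521413 288.08850386]]
```

View pics/w10.png

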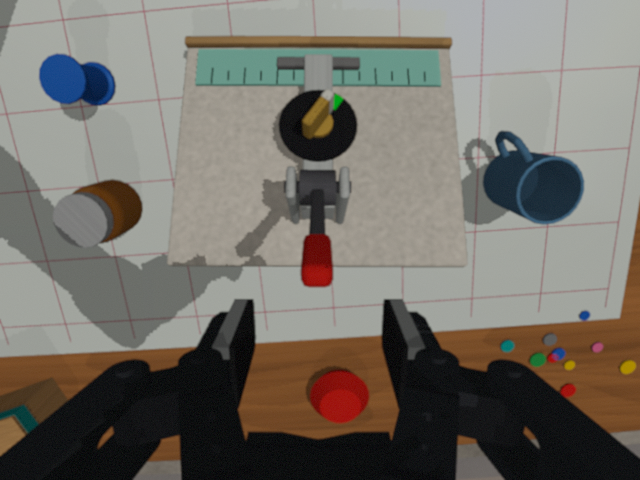

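Run:
```python
from h import *
from cell import r
import pickle
C=pickle.load(open("pics/w10.pkl","rb"))
d=r.snapshot("top"); a=d['color'][100:250,240:400,::-1]; cv2.imwrite("pics/t10c.png",cv2.resize(a,None,fx=4,fy=4))
a=cv2.imread("pics/w10.png")[150:300,240:400]; cv2.imwrite("pics/w10c.png",cv2.resize(a,None,fx=4,fy=4,interpolation=cv2.INTER_CUBIC))
# corners of handle end: thickness +-6.5 about off=2
for th in (2.1,2.15,2.2,2.25):
    print(th,[proj(C,W(lev(th,157.5,o)))[0].round(1).tolist() for o in (-4.5,8.5)],[proj(C,W(lev(th,112.5,o)))[0].round(1).tolist() for o in (-4.5,8.5)],proj(S,W(lev(th,157.5,2)))[0].round(1),proj(S,W(lev(th,112,2)))[0].round(1))
print(proj(C,W((85,0,70))),proj(C,W((140,150,0))),proj(C,W((140,-150,0))))
```

```text
2.1 [[317.8, 237.0], [317.8, 262.9]] [[318.0, 214.6], [317.9, 236.1]] [355.7 155.1] [354.7 176.4]
2.15 [[317.8, 252.9], [317.8, 277.6]] [[318.0, 224.0], [317.9, 244.9]] [358.1 158.4] [356.3 178.7]
2.2 [[317.8, 268.0], [317.8, 291.3]] [[317.9, 233.2], [317.9, 253.3]] [360.5 161.8] [358.  181.2]
2.25 [[317.8, 282.3], [317.8, 304.2]] [[317.9, 242.1], [317.9, 261.3]] [362.9 165.5] [359.6 183.7]
[[318.12738749 188.88530469]] [[467.99462592 265.94758292]] [[168.20078479 265.5631069 ]]
```

View pics/w10c.png

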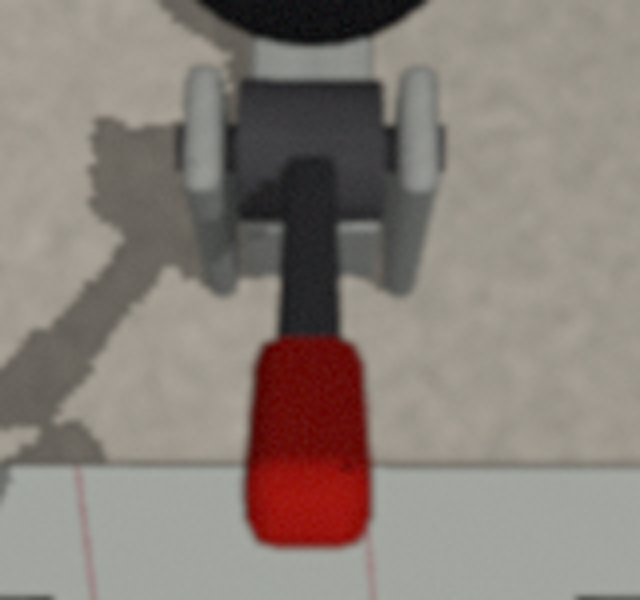

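Run:
```python
from h import *
from cell import r
R=ori(0)
r.move_straight(tcp(lev(2.2),R),R,feed=120)
r.grip(10,25); s=r.sense(); print(s['time'],s['width'],s['contact_force'].round(1))
for th in np.r_[np.arange(2.03,0.1,-.17),0.08,0,-.03]:
    r.move_straight(tcp(lev(th),R),R,feed=100); s=r.sense(); f=s['contact_force']; print(round(th,2),round(s['time'],2),(s['eef_pos']-tcp(lev(th),R)).round(1),f.round(1),round(s['width'],1))
    if np.linalg.norm(f)>25: break
```

```text
26.0 16.11459284471711 [-1.3 -1.3  4.3]
2.03 26.38 [ 0.1 -0.4  0.7] [-0.7 -3.9  6.8] 15.7
1.86 26.77 [-0.4 -0.3  0.3] [-1.9 -3.5  7.2] 15.7
1.69 27.15 [-0.6 -0.2 -0.2] [-3.3 -2.7  5.4] 15.5
1.52 27.53 [-0.3 -0.2 -0.5] [-1.3 -1.7 -0.8] 15.7
1.35 27.92 [ 0.2 -0.2 -0.5] [ 1.5 -1.8 -3.5] 15.7
1.18 28.3 [ 0.4 -0.1 -0.1] [ 3.2 -2.5 -5.9] 15.8
1.01 28.68 [ 0.3 -0.  -0.1] [ 2.6 -2.7 -3.6] 15.7
0.84 29.07 [ 0.1  0.  -0.1] [ 2.5 -2.4 -3.3] 15.7
0.67 29.45 [-0.1  0.1  0. ] [ 3.6 -2.9 -2.9] 15.9
0.5 29.83 [-0.1  0.   0.1] [ 1.9 -2.9 -2.1] 15.6
0.33 30.22 [-0.1  0.   0.1] [ 1.1 -2.4 -1.8] 15.6
0.16 30.6 [-0.  -0.   0.1] [ 1.5 -3.9 -2.2] 15.7
0.08 30.86 [-0.   0.   0.1] [ 0.3 -2.2 -0.7] 15.6
0.0 31.12 [ 0.  -0.1 -0. ] [ 0.7 -2.1 -1.3] 15.9
-0.03 31.37 [-0.3  0.   0.5] [-2.1 -3.2  6.4] 15.9
```

Run:
```python
from h import *
from cell import r
R=ori(0)
for th in (-.06,-.09,-.12):
    r.move_straight(tcp(lev(th),R),R,feed=60); s=r.sense(); f=s['contact_force']; print(round(th,2),round(s['time'],2),(s['eef_pos']-tcp(lev(th),R)).round(1),f.round(1),round(s['width'],1))
    if np.linalg.norm(f)>15: break
r.move_straight(tcp(lev(-.03),R),R,feed=60); print(r.sense()['contact_force'])
r.grip(60)
r.move_straight(tcp(lev(0),R,120),R,feed=120)
print(r.sense()['time'],r.sense()['contact_force'])
C=wristcam(r,"w11")
for th in (-.05,0,.05,.1): print(th,[proj(C,W(lev(th,l,2+6.5)))[0].round(1).tolist() for l in (157.5,112.5)])
C=pickle=None
r.move_straight(tcp(lev(0),R,120)+[-60,0,60],R,feed=200)
for n in ("scene","top"):
    d=r.snapshot(n); cv2.imwrite(f"pics/{n}9.png",d["color"][:,:,::-1])
a=cv2.imread("pics/scene9.png")[185:335,250:450]; cv2.imwrite("pics/scene9c.png",cv2.resize(a,None,fx=4,fy=4,interpolation=cv2.INTER_CUBIC))
```

```text
-0.06 31.62 [-1.4  0.1  1.9] [-7.5 -4.4 24.2] 15.7
[-0.34759378 -1.81745302  1.16881549]
33.5417 [ 0.06647768 -0.34703495 -0.06734908]
-0.05 [[318.9, 211.0], [318.9, 278.5]]
0 [[318.9, 207.7], [318.9, 277.8]]
0.05 [[318.9, 204.7], [318.9, 277.5]]
0.1 [[318.9, 202.2], [318.9, 277.6]]
```

View pics/w11.png

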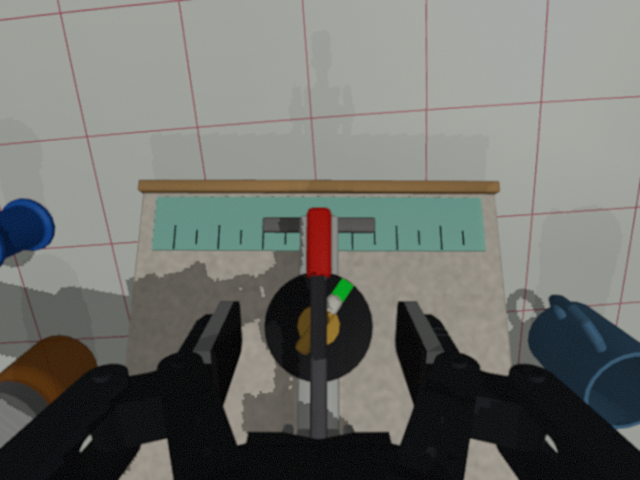

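View pics/scene9c.png

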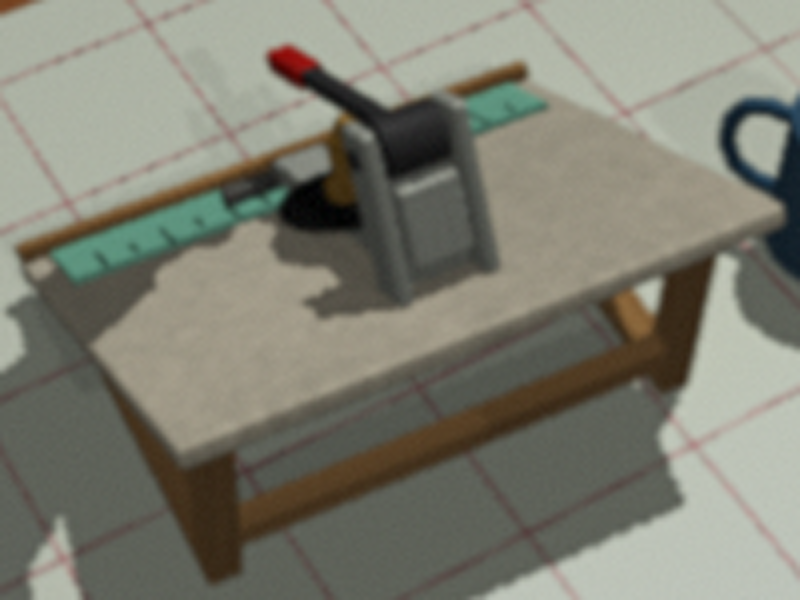

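View pics/top9.png

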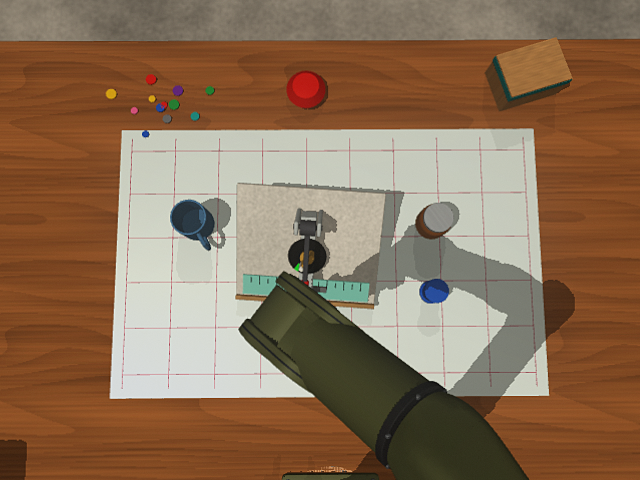

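Run:
```python
from cell import r
s=r.sense(); print(s['time'],s['contact_force']); print(r.job_done())
```

```text
34.2667 [-0.38659972  0.3925426  -0.41573129]
the job is handed in; nothing more can be done
None
```

The job is done and handed in at 34.3 s of the 72 s allowed. I flipped the red lever up to its open stop, turned the wing nut clockwise from about -0.73 to 0.60 rad, then pressed the lever back to its shut stop and let go.

**Lever:** it read about 2.2 rad in the pictures when open. After shutting, it sits within about 1 px of where it stood at the start, in both the wrist and scene pictures.

**Nut:** after I let go, the wrist picture showed the white pointer centred on the green mark. The last wrist picture, after the lever was shut, still shows it on the mark.

**Surroundings:** the mug, spool and jar are at the same pixels as before. The gripper is clear of everything, with about 0.7 N read at the wrist. The highest wrist force I read was about 26 N, when pressing against the stops.

**One attempt failed:** the first grip on the nut stopped at 27 mm, with about 6 N of contact, probably on the brass hub. I reopened, raised the gripper 6.5 mm and gripped again; the second grip held at about 9.4 mm.

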